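# Prise open the chocolate tin and serve the round praline

### The job

Lever open the stuck hinged lid of the chocolate tin with the spreading knife, using the groove along its front seam, swing the lid right back, and lay the knife flat on the worktop again. Then pick the one round praline out of its pocket and set it down, without dropping it, flat and right way up in the middle of the saucer. Leave the other chocolates in their pockets and do not push the mug or the spice jar out of place.

Things in the scene. Friction and masses are not known exactly. Their poses are not given: they have to be found in the camera images.
- tin: Low tinplate tin with a hinged lid, fixed to the worktop: 125 mm (its x) by 210 mm (its y), 50 mm high when shut. Origin: centre of its underside, on the worktop. Its +x points from the front, with the groove, to the hinge at the back. The body's rim is 28 mm above the worktop; inside, flush with it, is a card tray of pockets.
- tray_mid (a point): Middle of the tray's top, 28 mm above the tin's origin. The tray has 10 square pockets 32 mm wide and 7 mm deep (floors 21 mm above the worktop): two rows at x = -22 and +22 mm, five columns at y = -76, -38, 0, 38, 76 mm from here, in the tin's axes. Five hold a chocolate, no two side by side in a row.
- groove (a point): Middle of the mouth of the prising groove along the whole front seam, at (-62.5, 0, 24.5) mm in the tin's frame. The groove is 7 mm high, between the body's shoulder (21 mm above the worktop) and the lid's lower edge (28 mm), and 8 mm deep towards the tin's +x. Fingertips do not fit in it, the knife's blade does.
- lid (a joint): Angle of the tin's lid, rad: 0 shut (as it starts), grows as it opens, upright at 1.57, stop at 2.2, leaning back. Stiff hinge: about 2 N upward at the front edge lifts it and it stays where it is left. The lid is a cap 128 mm from hinge to front edge, 213 mm wide, 22 mm deep outside, 20 mm inside.
- lid_edge (a point): Middle of the lower front edge of the lid, on its outside face; the edge is rolled, 4 mm thick. Moves with the lid. Shut, it is at (-64.5, 0, 28) mm in the tin's frame.
- lid_hinge (a point): Middle of the hinge axis, fixed at (64, 0, 28) mm in the tin's frame; the axis runs along the tin's y.
- knife: Spreading knife, 175 mm long, 50 g, lying flat on the worktop. Origin: on the handle's underside (z = 0 on the worktop); x points to the blade's tip, z up. Wooden handle 20 mm wide, 14 mm thick, from x = -55 to +40 mm; steel blade from x = 40 to 120 mm, 18 mm wide, 2 mm thick, round-ended, level, 7 mm above the underside.
- knife_grip (a point): Point in the handle near the balance point, 20 mm ahead of the knife's origin and 7 mm above the underside: the place to grip it across its 20 mm width.
- knife_tip (a point): End of the blade, at mid-thickness, 120 mm ahead of the knife's origin and 100 mm ahead of knife_grip.
- praline: The only round chocolate: an upright drum 27 mm in diameter with vertical sides to 18 mm and a low dome to 23 mm (a small knob on top to 26 mm), 15 g, dark brown, standing in one of the pockets and rising 16 mm above the tray. Origin: centre of its flat underside; z is up through the dome.
- bar1: Oblong dark chocolate, 30 mm (along the tin's x) by 16 mm and 16 mm high, in another pocket. Origin: centre of its underside.
- bar2: Another oblong chocolate like bar1.
- bar3: Another oblong chocolate like bar1.
- bar4: Another oblong chocolate like bar1.
- saucer: Round loose stoneware saucer, 150 mm in diameter, rim 16 mm high, 200 g. Origin: centre of its underside. The flat middle is about 80 mm in diameter and 4 mm above the worktop; beyond it the rim rises outwards.
- mug: Earthenware mug, 80 mm in diameter and 90 mm high; bystander. Origin: centre of its underside.
- spice_jar: Small glass jar with a black cap, 44 mm in diameter and 90 mm high; bystander. Origin: centre of its underside.
Mind the look-alikes: they are no part of the job. Leave any purple look-alike of the knife alone.

How it is judged:
By the outcome, as a careful person would: the job done as asked, in the order asked, and still so for the second after the job is handed in, with the robot touching nothing.
It also fails if it takes over 67 s, if anything falls off the work surface, if the arm or the gripper's body presses on something with over 40 N, if the wrist force passes 120 N, or if a joint passes its speed limit or range.

### The arm

A 7-joint arm with a two-finger parallel gripper is mounted at the origin on the work surface. World frame = base frame: x ahead of the robot, y to its left, z up, the work surface at z = 0. Lengths are in m, angles in rad, forces in N, time in s.
With the tool pointing down it reaches from about 0.425 to 0.925 m from the base axis. Payload 6.8 kg.
Tool frame: the origin (TCP) lies between the finger pads; the fingertips stand r.tips_ahead ahead of it and the grasp point (between the pads) lies 5 mm behind it (r.tips_ahead is the distance from the TCP to the fingertips, in m); z points along the fingers, y is the line along which they close (so a half turn about z gives the same grasp; the last joint's range is limited). The gripper opens to 85 mm and grips with 20 to 120 N. Pads are 22 mm wide; open, the fingers measure 114 mm over their backs; the gripper's body (76 mm by 85 mm) begins 54 mm behind the grasp point. The pads swing forward as they close: fully open they stand 13 mm farther back than shut.
Start: joints at [-1.434, 0.477, 0.022, 1.555, -0.011, 1.109, -0.083], TCP at [0.164, 0.655, 0.245] pointing down, gripper open.
Joint ranges: [-2.96, 2.96], [-0.34, 2.1], [-1.41, 1.46], [0.24, 2.44], [-1.37, 4.51], [0.17, 1.92], [-2.96, 2.96]. Speed limits (rad/s): [2.39, 2.39, 3.14, 3.14, 3.14, 3.14, 3.14].

### API

Orientations are given as a rotation vector (axis times angle).
In Python, from bench import r gives the robot as it stands.
- The arm moves only by the tool move_arm, never from a script. Its argument "rows" is one flat list of numbers, 4 for each row, row after row: the shift along the tool's x, y, z in cm, then the turn about the tool's z in degrees. In form: [tx, ty, tz, twist, tx, ty, tz, twist, ...]. A call has 1 to 10 rows; each row is the pose to reach, as a shift and turn from the pose commanded when the call began, along the tool's axes at that moment; what a row does not reach only later rows make up. A row lasts 1/8 s, in which the tool goes at most 62.5 mm and 10.7 degrees, less where a joint would pass 70% of its speed; a pose out of reach is approached as far as the arm can. A call with a gripper value outside its range is refused whole. "fingers" is the opening, from 0 (shut) to 1 (fully open), set as the call begins (left out, the last holds). The fingers move at their own pace and stop on an object; "newtons" is the grip in N (left out, the last holds). Time passes only in rows, so rows that repeat a pose let the fingers close. It gives the time, the measured TCP pose, the force, the opening and the grip force at its end, in the units of the state.
- r.get_obs(): the state, without advancing time (a new reading comes with each control period).
- r.grab_frame(name): name is "scene" or "side" or "wrist"; returns the picture (480x640x3 uint8, blue, green, red); there is no depth.
- r.camera_params(name): a dict with "fx", "fy", "cx", "cy" (pixels), "k1" (the pictures are not rectified: a ray, as slopes to the right and down, at radius r is drawn at 1 + k1 r^2 times it, then the intrinsics apply), "world_from_camera" (4x4, takes a point from camera to world coordinates). Camera axes: x right, y down, z forward; pixel columns grow to the right and rows downward; lengths in m; the calibration is good to about 2 mm. A picture is of the moment at which its call begins: read the wrist's pose just before it. camera_params takes no time and is no camera call; for the wrist camera it gives the pose at the moment of the call.
- r.hand_in(): hands the job in; it is judged then, once.
The state is a dict: "clock": time; "joints": joint angles; "qvel": joint speeds; "tau": joint torques, N m; "tcp_pos": TCP position; "orientation": TCP orientation; "contact_force": force on the tool from outside, world axes, zero at the start; "moment": the same for the moment, N m; "grip_width": finger opening in m; "gripper_force": force on a finger pad.
Only numpy, scipy, OpenCV 4.12 (cv2) and the standard library are available. Lean on these libraries where they do the work, as an engineer would, in place of code of your own. Each camera call takes 0.05 s, during which the arm holds its last target. There are 200 camera calls.

## Working session

There is one attempt and no reset: what is moved stays moved. The work goes in short steps, Python scripts to look and compute and a tool call to move; the robot and the scene stay as the last step left them, time stands still between calls to the robot, and variables do not carry over. Pictures are saved under pics/ and viewed, at most 10 in all, crops included, and the job is handed in when it is done.

Besides the shell and the picture viewer there is one more tool, called after "Call:" as name(argument=value, ...) on one line, values as JSON. move_arm: Moves the arm, as the interface text tells. Its arguments: {"type":"object","properties":{"rows":{"type":"array"},"fingers":{"type":"number"},"newtons":{"type":"number"}},"required":["rows"]}

```bash
ls; mkdir -p pics
cat > h.py <<'E'
import numpy as np, cv2
from bench import r
from scipy.spatial.transform import Rotation as R
def ray(cam,u,v,p=None):
    p=p or r.camera_params(cam); d=np.array([(u-p["cx"])/p["fx"],(v-p["cy"])/p["fy"]]); s=d.copy()
    for _ in range(20): s=d/(1+p["k1"]*(s@s))
    T=np.array(p["world_from_camera"]); return T[:3,3],T[:3,:3]@np.array([s[0],s[1],1])
def at(cam,u,v,z,p=None):
    o,d=ray(cam,u,v,p); return o+d*(z-o[2])/d[2]
def proj(cam,P,p=None):
    p=p or r.camera_params(cam); T=np.linalg.inv(np.array(p["world_from_camera"])); c=T[:3,:3]@np.array(P)+T[:3,3]
    s=c[:2]/c[2]; s=s*(1+p["k1"]*(s@s)); return np.array([s[0]*p["fx"]+p["cx"],s[1]*p["fy"]+p["cy"]])
def delta(P):
    "world point -> tool frame shift in cm from present tcp"
    o=r.get_obs(); return R.from_rotvec(o["orientation"]).inv().apply(np.array(P)-o["tcp_pos"])*100
E
python3 - <<'E'
from h import *
o=r.get_obs(); print({k:np.round(v,3) for k,v in o.items()}, r.tips_ahead, R.from_rotvec(o["orientation"]).as_matrix().round(3))
for c in ("scene","side","wrist"):
    cv2.imwrite(f"pics/{c}0.png",r.grab_frame(c)); print(c,{k:np.round(v,3) for k,v in r.camera_params(c).items()})
E
```

```text
pics
{'clock': np.float64(0.0), 'joints': array([-1.434,  0.478,  0.022,  1.556, -0.012,  1.109, -0.083]), 'qvel': array([-0.002,  0.   ,  0.   ,  0.001, -0.001, -0.   , -0.001]), 'tau': array([-2.0000e-03, -5.9645e+01,  1.6070e+00, -2.8120e+01,  1.2000e-02,
        9.0000e-03, -0.0000e+00]), 'tcp_pos': array([0.163, 0.654, 0.244]), 'orientation': array([-3.830e-01, -3.118e+00,  3.000e-03]), 'contact_force': array([-0.514,  0.383, -0.517]), 'moment': array([-0.03 , -0.007,  0.019]), 'gripper_force': np.float64(0.0), 'grip_width': np.float64(0.085)} 0.014 [[-0.97   0.242 -0.   ]
 [ 0.242  0.97  -0.002]
 [-0.    -0.002 -1.   ]]
scene {'fx': np.float64(569.799), 'fy': np.float64(569.799), 'cx': np.float64(332.448), 'cy': np.float64(238.312), 'k1': np.float64(-0.053), 'world_from_camera': array([[-0.781,  0.466, -0.416,  1.075],
       [ 0.625,  0.579, -0.524,  0.7  ],
       [-0.003, -0.669, -0.743,  1.094],
       [ 0.   ,  0.   ,  0.   ,  1.   ]])}
side {'fx': np.float64(560.406), 'fy': np.float64(560.406), 'cx': np.float64(315.131), 'cy': np.float64(234.482), 'k1': np.float64(0.011), 'world_from_camera': array([[-1.   , -0.028,  0.012,  0.478],
       [-0.028,  0.727, -0.686,  0.77 ],
       [ 0.011, -0.686, -0.728,  0.892],
       [ 0.   ,  0.   ,  0.   ,  1.   ]])}
wrist {'fx': np.float64(349.106), 'fy': np.float64(349.106), 'cx': np.float64(322.782), 'cy': np.float64(236.963), 'k1': np.float64(-0.068), 'world_from_camera': array([[ 0.242,  0.933,  0.268,  0.096],
       [ 0.97 , -0.232, -0.069,  0.671],
       [-0.002,  0.276, -0.961,  0.373],
       [ 0.   ,  0.   ,  0.   ,  1.   ]])}
```

View pics/scene0.png

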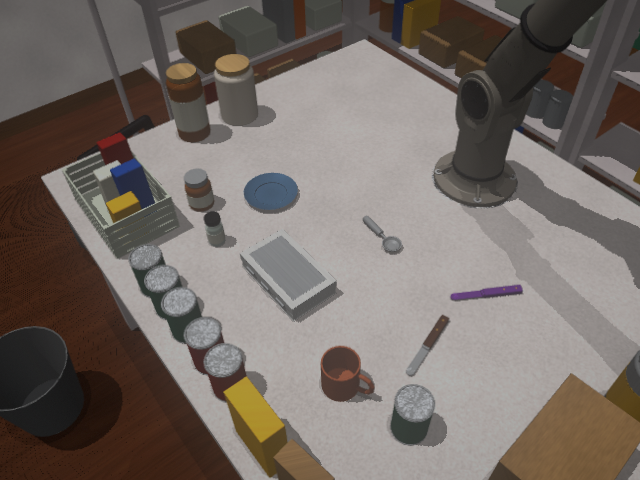

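View pics/side0.png

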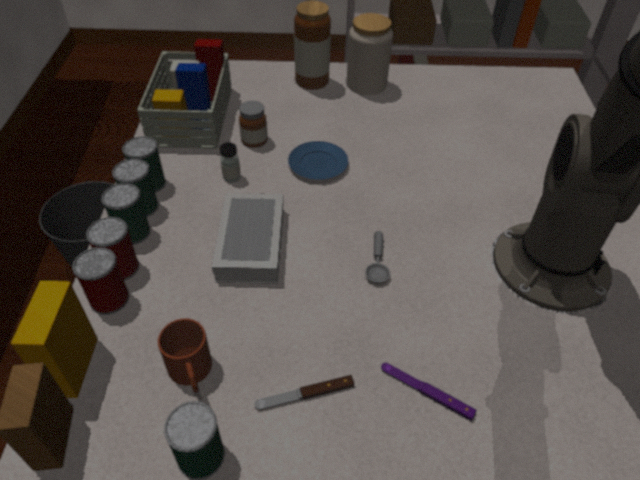

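The scene shows the brown-handled knife at scene (429,345) / side (305,392). The purple look-alike is at scene (487,292) / side (427,390). The tin is at scene (288,273), the saucer at (271,192), the mug at (342,372) and the spice jar at (214,229). The brown knife with the steel blade is the one meant. I'll confirm it in a crop together with the tin.

Run:
```python
from h import *
s=cv2.imread("pics/scene0.png"); d=cv2.imread("pics/side0.png")
a=cv2.resize(s[225:325,230:345],None,fx=3.4,fy=3.4,interpolation=cv2.INTER_CUBIC)
b=cv2.resize(s[300:390,390:465],None,fx=3.4,fy=3.4,interpolation=cv2.INTER_CUBIC)
c=cv2.resize(d[185:290,205:295],None,fx=2.5,fy=2.5,interpolation=cv2.INTER_CUBIC)
e=cv2.resize(d[365:420,245:365],None,fx=2.5,fy=2.5,interpolation=cv2.INTER_CUBIC)
im=np.zeros((600,800,3),np.uint8)
for q,(y,x) in ((a,(0,0)),(b,(0,400)),(c,(340,0)),(e,(340,400))):
    q=q[:600-y,:800-x]; im[y:y+q.shape[0],x:x+q.shape[1]]=q
im=np.clip(im.astype(float)*1.6,0,255).astype(np.uint8)
cv2.imwrite("pics/crop1.png",im)
for n,(u,v) in {"tcp":proj("scene",[.164,.655,.245])}.items(): print(n,u,v)
print("base",proj("scene",[0,0,0]))
for n,c,u,v,z in [("knife tip","scene",410,373,.008),("knife end","scene",446,317,.007),("tip","side",258,407,.008),("end","side",353,379,.007),
 ("tinL","scene",242,255,.05),("tinT","scene",277,234,.05),("tinR","scene",336,276,.05),("tinB","scene",297,303,.05),
 ("tin","side",232,197,.05),("tin","side",283,197,.05),("tin","side",217,267,.05),("tin","side",278,270,.05),
 ("saucer","scene",271,190,.016),("saucer","side",319,159,.016),("mug","scene",341,360,.09),("mug","side",184,338,.09),("jar","side",228,150,.09),("jar","scene",212,217,.09),
 ("purp","scene",451,296,.008),("purp","scene",522,289,.008),("scoop","side",378,234,.01),("scoop","side",377,280,.01)]: print(n,c,at(c,u,v,z).round(3))
```

```text
tcp 701.803505163897 301.6042291599301
base [474.060993   177.59207414]
knife tip scene [0.579 0.337 0.008]
knife end scene [0.415 0.285 0.007]
tip side [0.576 0.338 0.008]
end side [0.416 0.28  0.007]
tinL scene [ 0.694 -0.131  0.05 ]
tinT scene [ 0.589 -0.134  0.05 ]
tinR scene [0.558 0.061 0.05 ]
tinB scene [0.674 0.066 0.05 ]
tin side [ 0.677 -0.13   0.05 ]
tin side [ 0.565 -0.134  0.05 ]
tin side [0.68  0.071 0.05 ]
tin side [0.561 0.074 0.05 ]
saucer scene [ 0.491 -0.307  0.016]
saucer side [ 0.489 -0.311  0.016]
mug scene [0.703 0.257 0.09 ]
mug side [0.702 0.26  0.09 ]
jar side [ 0.697 -0.243  0.09 ]
jar scene [ 0.7   -0.249  0.09 ]
purp scene [0.364 0.252 0.008]
purp scene [0.216 0.344 0.008]
scoop side [ 0.356 -0.068  0.01 ]
scoop side [0.364 0.06  0.01 ]
```

View pics/crop1.png

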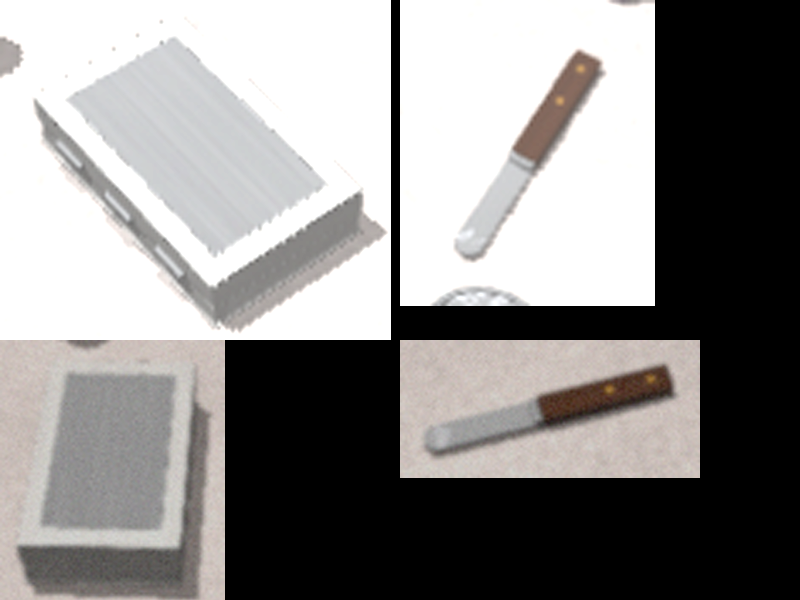

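The knife meant is the brown one, with its tip at world (0.577,0.337) and its end at (0.416,0.283). The tin's hinge tabs are on the far side, so the groove faces the robot. I'll move above the knife now.

Call:
move_arm(rows=[-5,-3.3,0.5,-5,-10,-6.6,1,-10,-15,-10,2,-15,-20,-13.2,3,-20,-25,-16.5,4,-25,-30,-20,5,-29,-35,-23,5.5,-33,-39.7,-26.1,6,-33,-39.7,-26.1,6,-33,-39.7,-26.1,6,-33], fingers=0.6, newtons=90)

```text
clock: 1.4
tcp_pos: [0.485, 0.3057, 0.1851]
orientation: [0.517, -3.098, -0.001]
contact_force: [-0.3, 0.4, 0.4]
grip_width: 0.0512
gripper_force: 0.0
```

Run:
```python
from h import *
o=r.get_obs(); print(o["clock"],o["tcp_pos"].round(4),o["grip_width"],r.tips_ahead,R.from_rotvec(o["orientation"]).as_matrix().round(3))
p=r.camera_params("wrist"); im=r.grab_frame("wrist"); cv2.imwrite("pics/w1.png",im)
import pickle; pickle.dump(p,open("w1.pkl","wb"))
for P in ([.485,.306,.007],[.5775,.3375,.008]): print(proj("wrist",P,p))
```

```text
1.4 [0.485  0.3057 0.1851] 0.05122882546115309 0.014 [[-0.946 -0.325 -0.001]
 [-0.325  0.946  0.   ]
 [ 0.001  0.    -1.   ]]
[323.38273614 218.07341758]
[323.03824317 316.03897888]
```

View pics/w1.png

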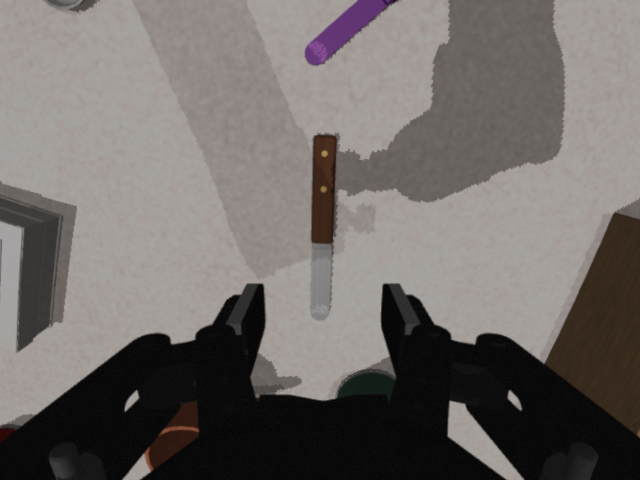

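The wrist view shows the knife's handle end at (325,134), the handle/blade joint at (321.5,242) and the tip at (320,319). The purple look-alike is at the top, clear of it.

Run:
```python
from h import *; import pickle
p=pickle.load(open("w1.pkl","rb"))
a=at("wrist",325,134,.012,p); j=at("wrist",321.5,242,.012,p); t=at("wrist",320,319,.008,p)
print(a,j,t,np.linalg.norm(t-a)); d=(t-a)[:2]; print("yaw",np.degrees(np.arctan2(d[1],d[0])))
u=np.r_[d/np.linalg.norm(d),0]
for g in (a+.075*u,j-.02*u,t-.1*u): print(g, delta(g))
```

```text
[0.41558845 0.28351682 0.012     ] [0.50537366 0.31121369 0.012     ] [0.58154199 0.33574342 0.008     ] 0.17402354780061258
yaw 17.469109563499376
[0.48712937 0.30603119 0.012     ] [-0.2332473  -0.15592889 17.31784598]
[0.48629608 0.30520986 0.012     ] [-0.12765581 -0.20632596 17.31786136]
[0.4861541  0.30572426 0.008     ] [-0.13124185 -0.15336148 17.71789836]
```

Call:
move_arm(rows=[-0.1,-0.2,4,1.5,-0.1,-0.2,8,1.5,-0.1,-0.2,12,1.5,-0.1,-0.2,14,1.5,-0.1,-0.2,15.5,1.5,-0.1,-0.2,16,1.5,-0.1,-0.2,16.5,1.5,-0.1,-0.2,16.5,1.5], fingers=0.33)

```text
clock: 2.45
tcp_pos: [0.4873, 0.3042, 0.0206]
orientation: [-0.477, 3.105, 0.001]
contact_force: [0.1, -0.6, 0.1]
grip_width: 0.0282
gripper_force: 0.0
```

Call:
move_arm(rows=[0,0,0.1,0,0,0,0.2,0,0,0,0.3,0,0,0,0.3,0])

```text
clock: 2.95
tcp_pos: [0.4871, 0.3039, 0.0173]
orientation: [0.477, -3.105, -0.0]
contact_force: [-0.5, 0.5, 0.2]
grip_width: 0.028
gripper_force: 0.0
```

Call:
move_arm(rows=[0,0,0.05,0,0,0,0.05,0,0,0,0.05,0,0,0,0.05,0], fingers=0, newtons=100)

```text
clock: 3.45
tcp_pos: [0.4872, 0.3039, 0.0175]
orientation: [-0.477, 3.105, 0.0]
contact_force: [-2.6, -1.2, 7.8]
grip_width: 0.017
gripper_force: 97.8
```

Call:
move_arm(rows=[0,0,-0.5,0,0,0,-2,0,0,0,-5,0,0,0,-9,0,0,0,-9,0])

```text
clock: 4.08
tcp_pos: [0.4892, 0.3053, 0.1107]
orientation: [-0.476, 3.099, 0.005]
contact_force: [-0.2, 0.3, -0.8]
grip_width: 0.0168
gripper_force: 98.1
```

Run:
```python
from h import *
o=r.get_obs(); M=R.from_rotvec(o["orientation"]).as_matrix(); print(o["clock"],o["tcp_pos"].round(4),o["grip_width"],o["gripper_force"],M.round(3))
ims=[]
for c in("scene","side"):
    im=r.grab_frame(c); cv2.imwrite(f"pics/{c}2.png",im); u,v=proj(c,o["tcp_pos"]-M[:,0]*.05); u=int(u);v=int(v); print(c,u,v); ims.append(im[max(v-50,0):v+50,u-66:u+66])
    P=o["tcp_pos"]-M[:,0]*.1; print("tip exp",proj(c,P-[0,0,.008]), "off",u-66,v-50)
import sys
im=np.hstack([cv2.resize(i,(400,303),interpolation=cv2.INTER_CUBIC) for i in ims])
cv2.imwrite("pics/held.png",np.clip(im*1.5,0,255).astype(np.uint8))
```

```text
4.075 [0.4892 0.3053 0.1107] 0.016777480694965097 98.1023919582367 [[-0.954 -0.3    0.006]
 [-0.3    0.954  0.004]
 [-0.007  0.002 -1.   ]]
scene 424 330
tip exp [412.05144071 350.46725922] off 358 280
side 280 366
tip exp [248.9414592  376.83749431] off 214 316
```

View pics/held.png

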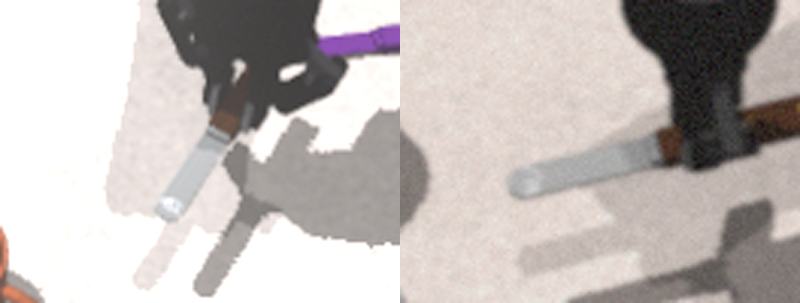

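Call:
move_arm(rows=[0,-1,-5,3,-0.5,-6,-9,6,-1,-11,-11,10,-1.5,-16,-11,14,-2,-21,-11,17.5,-2.2,-26,-11,17.5,-2.4,-31,-11,17.5,-2.45,-35.9,-11,17.5,-2.45,-35.9,-11,17.5,-2.45,-35.9,-11,17.5])

```text
clock: 5.42
tcp_pos: [0.6175, -0.0307, 0.2155]
orientation: [-0.001, -3.139, -0.001]
contact_force: [0.5, 0.4, -0.1]
grip_width: 0.017
gripper_force: 98.2
```

Run:
```python
from h import *; import pickle
o=r.get_obs(); M=R.from_rotvec(o["orientation"]).as_matrix(); print(o["clock"],o["tcp_pos"].round(4),o["gripper_force"],M.round(3))
p=r.camera_params("wrist"); im=r.grab_frame("wrist"); pickle.dump(p,open("w2.pkl","wb")); cv2.imwrite("pics/w2.png",im)
# tip triangulation from previous pair
o1,d1=ray("scene",411.5,350.6); o2,d2=ray("side",251,378.7)
A=np.c_[d1,-d2]; s=np.linalg.lstsq(A,o2-o1,rcond=None)[0]; a=o1+s[0]*d1;b=o2+s[1]*d2; print("tip",a,b, (a+b)/2-[.4892,.3053,.1107])
```

```text
5.425 [ 0.6175 -0.0307  0.2155] 98.16149711608887 [[-1.     0.001 -0.002]
 [ 0.001  1.     0.   ]
 [ 0.002  0.    -1.   ]]
tip [0.58176426 0.33189007 0.09545015] [0.58224198 0.33356029 0.09459877] [ 0.09280312  0.02742518 -0.01567554]
```

View pics/w2.png

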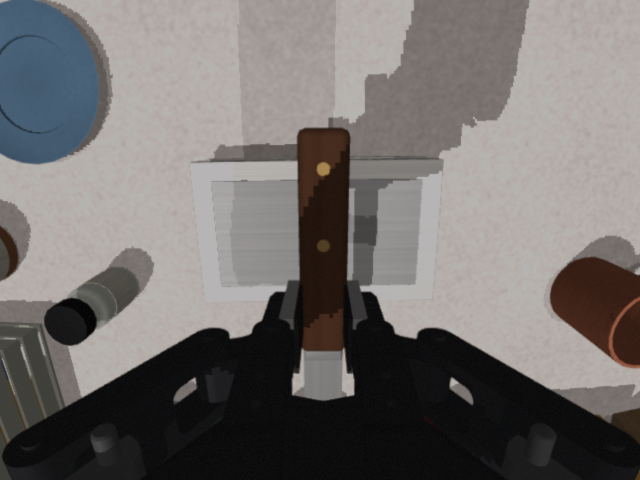

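The wrist view shows the tin: front edge from (192,161) to (442,159), back corners at (204,301) and (433,300). The knife is held straight along the tool.

Run:
```python
from h import *; import pickle
p=pickle.load(open("w2.pkl","rb"))
P=[at("wrist",*q,.05,p) for q in((192,162),(442,159.5),(433,300),(204,301.5))]
for q in P: print(q.round(4))
c=np.mean(P,0); print("ctr",c); e=P[1]-P[0]; print("front yaw",np.degrees(np.arctan2(-e[0],e[1])),np.linalg.norm(e)); e=P[2]-P[3]; print("back yaw",np.degrees(np.arctan2(-e[0],e[1])),np.linalg.norm(e))
print("saucer",at("wrist",36,82,.014,p),"mug")
# fine edges: columns profile
g=cv2.cvtColor(cv2.imread("pics/w2.png"),6).astype(int)
for x in (225,270,400,425): print(x,[(y,g[y,x]) for y in range(140,188,2)])
```

```text
[ 0.5663 -0.1403  0.05  ]
[0.5644 0.0682 0.05  ]
[0.6925 0.0716 0.05  ]
[ 0.6941 -0.142   0.05  ]
ctr [ 0.62930567 -0.03560405  0.05      ]
front yaw 0.5185513298484612 0.20850632071447628
back yaw 0.4253270266227302 0.21369153114458952
saucer [ 0.49188671 -0.29746761  0.014     ] mug
225 [(140, np.int64(172)), (142, np.int64(176)), (144, np.int64(168)), (146, np.int64(137)), (148, np.int64(113)), (150, np.int64(115)), (152, np.int64(114)), (154, np.int64(113)), (156, np.int64(113)), (158, np.int64(103)), (160, np.int64(82)), (162, np.int64(164)), (164, np.int64(181)), (166, np.int64(181)), (168, np.int64(181)), (170, np.int64(181)), (172, np.int64(181)), (174, np.int64(181)), (176, np.int64(181)), (178, np.int64(181)), (180, np.int64(172)), (182, np.int64(163)), (184, np.int64(164)), (186, np.int64(164))]
270 [(140, np.int64(163)), (142, np.int64(159)), (144, np.int64(148)), (146, np.int64(90)), (148, np.int64(91)), (150, np.int64(90)), (152, np.int64(92)), (154, np.int64(94)), (156, np.int64(93)), (158, np.int64(89)), (160, np.int64(92)), (162, np.int64(173)), (164, np.int64(177)),
[... 604 characters left out ...]
np.int64(125)), (174, np.int64(128)), (176, np.int64(129)), (178, np.int64(116)), (180, np.int64(114)), (182, np.int64(149)), (184, np.int64(149)), (186, np.int64(152))]
425 [(140, np.int64(119)), (142, np.int64(120)), (144, np.int64(118)), (146, np.int64(117)), (148, np.int64(116)), (150, np.int64(117)), (152, np.int64(118)), (154, np.int64(117)), (156, np.int64(98)), (158, np.int64(80)), (160, np.int64(122)), (162, np.int64(128)), (164, np.int64(126)), (166, np.int64(124)), (168, np.int64(125)), (170, np.int64(124)), (172, np.int64(127)), (174, np.int64(128)), (176, np.int64(139)), (178, np.int64(181)), (180, np.int64(181)), (182, np.int64(181)), (184, np.int64(180)), (186, np.int64(181))]
```

Call:
move_arm(rows=[5,-0.1,0,0,10,-0.2,1,-0.6,14,-0.3,4,-0.6,17,-0.3,9,-0.6,17,-0.3,13,-0.6,17,-0.3,15.5,-0.6,17,-0.3,16.5,-0.6,17,-0.3,16.5,-0.6])

```text
clock: 6.48
tcp_pos: [0.4481, -0.0334, 0.0517]
orientation: [0.018, -3.141, -0.0]
contact_force: [0.7, 0.3, -0.4]
grip_width: 0.0169
gripper_force: 98.2
```

Run:
```python
from h import *
o=r.get_obs(); print(o["clock"],o["tcp_pos"].round(4),o["gripper_force"])
ims=[]
for c in("scene","side"):
    im=r.grab_frame(c); cv2.imwrite(f"pics/{c}3.png",im); u,v=proj(c,o["tcp_pos"]+[.06,0,-.01]); u=int(u);v=int(v); ims.append(im[v-37:v+38,u-50:u+50]); print(c,u-50,v-37, "tip exp",proj(c,o["tcp_pos"]+[.098,0,-.0095]),"root",proj(c,o["tcp_pos"]+[.018,0,-.0095]))
cv2.imwrite("pics/pre.png",np.clip(np.hstack([cv2.resize(i,(400,300),interpolation=cv2.INTER_CUBIC) for i in ims])*1.5,0,255).astype(np.uint8))
```

```text
6.475 [ 0.4481 -0.0334  0.0517] 98.16038846969604
scene 277 207 tip exp [315.38181699 251.86011097] root [340.86248009 236.57247908]
side 257 196 tip exp [288.87848622 232.84432822] root [327.18124402 233.90687172]
```

View pics/pre.png

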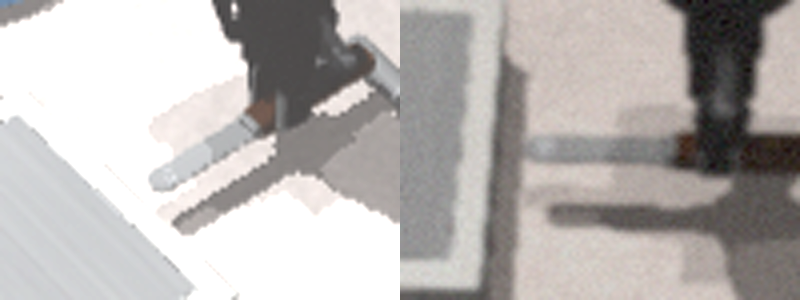

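The view shows the knife level in front of the tin, its tip at scene (315,253) / side (288.5,232.8), close to where I predicted it.

Run:
```python
from h import *
print("front edge side",at("side",281.5,233,.05),"tip side",at("side",288.5,232.8,.0415),"tip scene",at("scene",315,253.2,.0415))
g=cv2.cvtColor(cv2.imread("pics/side3.png"),6).astype(int)
for y in (215,228,250): print(g[y,270:292])
```

```text
front edge side [ 0.56067862 -0.02493841  0.05      ] tip side [ 0.5469501  -0.03409498  0.0415    ] tip scene [ 0.54909941 -0.03101266  0.0415    ]
[ 99 100  99 110 119 128 138 139 136 136 125  99  71  64  73  80  73  80
  96 113 124 131]
[101 106 121 133 139 136 138 137 134 117  92  69  70  79  82  78  82  86
 106 128 132 135]
[113 135 138 138 139 139 139 127 107  79  76  79  80  79  78  89 107 131
 137 138 135 136]
```

Call:
move_arm(rows=[0,0,0.8,0,0,0,1.4,0,0,0,1.7,0,0,0,1.7,0,-0.6,0,1.7,0,-1.0,0,1.7,0,-1.2,0,1.7,0,-1.4,0,1.7,0,-1.6,0,1.7,0,-1.6,0,1.7,0])

```text
clock: 7.82
tcp_pos: [0.4644, -0.034, 0.0348]
orientation: [-0.016, 3.141, 0.0]
contact_force: [0.4, -0.2, -0.1]
grip_width: 0.0169
gripper_force: 98.2
```

Call:
move_arm(rows=[-0.2,0,0,0,-0.2,0,0,0,-0.4,0,0,0,-0.4,0,0,0])

```text
clock: 8.32
tcp_pos: [0.4685, -0.0339, 0.0348]
orientation: [-0.016, 3.141, 0.0]
contact_force: [-0.5, 0.2, 0.3]
grip_width: 0.017
gripper_force: 98.2
```

Call:
move_arm(rows=[-0.2,0,0,0,-0.2,0,0,0,-0.4,0,0,0,-0.4,0,0,0])

```text
clock: 8.82
tcp_pos: [0.4725, -0.0338, 0.0348]
orientation: [-0.016, 3.141, 0.0]
contact_force: [0.2, -0.6, -0.6]
grip_width: 0.0169
gripper_force: 98.2
```

Call:
move_arm(rows=[-0.1,0,0,0,-0.2,0,0,0,-0.2,0,0,0])

```text
clock: 9.2
tcp_pos: [0.4735, -0.0339, 0.0346]
orientation: [0.015, -3.14, -0.0]
contact_force: [-2.3, -0.2, -0.5]
grip_width: 0.017
gripper_force: 98.2
```

Contact at the groove's floor: the knife is fully in. Now I'll lift along the lid's arc.

Call:
move_arm(rows=[0.15,0,-0.2,0,0.15,0,-0.5,0,0.1,0,-1,0,0.05,0,-1.5,0,-0.15,0,-2.4,0,-0.5,0,-3.5,0,-0.85,0,-4.5,0,-0.85,0,-4.5,0])

```text
clock: 10.2
tcp_pos: [0.4844, -0.0337, 0.081]
orientation: [-0.016, 3.138, 0.0]
contact_force: [0.3, 0.1, -0.4]
grip_width: 0.0166
gripper_force: 98.2
```

Run:
```python
from h import *
ims=[]
for c in("scene","side"):
    im=r.grab_frame(c); u,v=proj(c,[.58,-.034,.05]); u=int(u);v=int(v); ims.append(im[v-75:v+75,u-100:u+100])
cv2.imwrite("pics/lift.png",np.clip(np.hstack([cv2.resize(i,(400,300),interpolation=cv2.INTER_CUBIC) for i in ims])*1.5,0,255).astype(np.uint8))
```

```text
(no output)
```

View pics/lift.png

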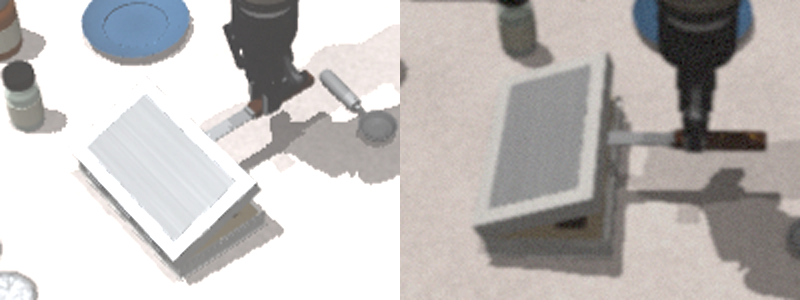

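The lid is up by about 20°, resting over the blade. I'll keep going along the arc.

Call:
move_arm(rows=[-0.5,0,-1,0,-1,0,-2,0,-1.65,0,-2.95,0,-2.35,0,-3.8,0,-3.15,0,-4.6,0,-4,0,-5.35,0,-4.9,0,-6,0,-5.9,0,-6.6,0,-7,0,-7.1,0,-8.1,0,-7.5,0])

```text
clock: 11.55
tcp_pos: [0.5645, -0.0329, 0.155]
orientation: [0.016, -3.142, -0.0]
contact_force: [-0.7, 0.9, -1.4]
grip_width: 0.0167
gripper_force: 99.1
```

Call:
move_arm(rows=[-1.2,0,0,0,-2.4,0,0,0,-3.6,0,0.1,0,-4.8,0,0.3,0,-5.8,0,0.8,0,-6.7,0,1.2,0,-7.6,0,1.6,0,-8.5,0,2.1,0,-9.4,0,2.7,0,-9.9,0,3.1,0])

```text
clock: 12.8
tcp_pos: [0.6633, -0.032, 0.1232]
orientation: [0.016, -3.141, 0.0]
contact_force: [-0.7, 0.2, 1.2]
grip_width: 0.0169
gripper_force: 99.3
```

Call:
move_arm(rows=[-0.4,0,0.4,0,-0.7,0,0.6,0,-0.9,0,0.8,0,-0.9,0,0.8,0])

```text
clock: 13.3
tcp_pos: [0.6717, -0.0319, 0.1157]
orientation: [0.016, -3.141, -0.0]
contact_force: [-0.3, 1.1, 0.1]
grip_width: 0.0168
gripper_force: 99.2
```

Run:
```python
from h import *
ims=[]
for c in("scene","side"):
    im=r.grab_frame(c); u,v=proj(c,[.66,-.034,.08]); u=int(u);v=int(v); ims.append(im[v-75:v+75,u-100:u+100])
cv2.imwrite("pics/back.png",np.clip(np.hstack([cv2.resize(i,(400,300),interpolation=cv2.INTER_CUBIC) for i in ims])*1.5,0,255).astype(np.uint8))
```

```text
(no output)
```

View pics/back.png

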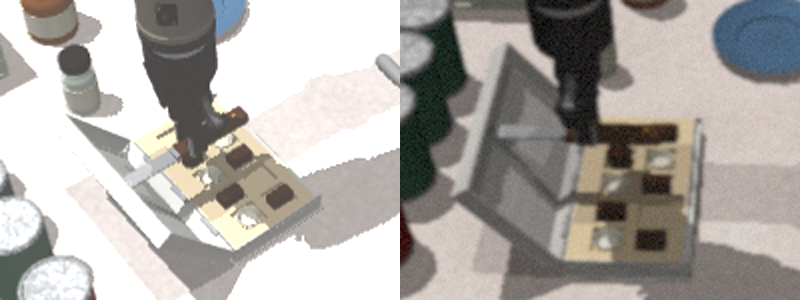

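The lid leans well back. One small further nudge to find the stop.

Call:
move_arm(rows=[-0.3,0,0.1,0,-0.6,0,0.2,0,-0.6,0,0.2,0])

```text
clock: 13.78
tcp_pos: [0.6738, -0.032, 0.1127]
orientation: [0.015, -3.133, -0.0]
contact_force: [-12.0, -0.3, 5.2]
grip_width: 0.0173
gripper_force: 100.0
```

The lid is hard against its stop (12 N). Now I'll back out and lay the knife down at its old place.

Call:
move_arm(rows=[2,0,0,0,5,0,0,0,9,0,-1,0,14,3,-2,0,18,8,-3,0,19,14,-3,0,19,20,-3,0,19,26,-2,0,19,31,0,0,19,33.6,2,0])

```text
clock: 15.02
tcp_pos: [0.4842, 0.3065, 0.0937]
orientation: [-0.022, 3.14, 0.004]
contact_force: [0.1, -0.5, -0.2]
grip_width: 0.0164
gripper_force: 99.2
```

Call:
move_arm(rows=[0,0,2,0,0,0,4,0,0,0,5.5,0,0,0,6.3,0,0,0,6.8,0,0,0,7.1,0,0,0,7.1,0])

```text
clock: 15.9
tcp_pos: [0.4845, 0.3023, 0.023]
orientation: [-0.016, 3.141, 0.0]
contact_force: [-0.4, -0.4, -0.3]
grip_width: 0.0168
gripper_force: 99.2
```

Call:
move_arm(rows=[0,0,0.2,0,0,0,0.4,0,0,0,0.5,0,0,0,0.6,0,0,0,0.6,0])

```text
clock: 16.52
tcp_pos: [0.4844, 0.3023, 0.0175]
orientation: [0.016, -3.141, -0.0]
contact_force: [-2.2, -1.5, 6.8]
grip_width: 0.0166
gripper_force: 100.4
```

Call:
move_arm(rows=[0,0,0,0,0,0,0,0,0,0,0,0], fingers=0.5)

```text
clock: 16.9
tcp_pos: [0.4844, 0.3022, 0.0167]
orientation: [0.016, -3.141, 0.0]
contact_force: [-1.1, 0.4, -0.2]
grip_width: 0.0428
gripper_force: 0.0
```

Call:
move_arm(rows=[0,0,-3,0,0,0,-8,0,-2,-4,-13,0,-5,-10,-17,0,-8,-16,-20,0,-11,-22,-20,0,-14,-28,-20,0,-16.5,-33.5,-20,0,-16.5,-33.5,-20,0,-16.5,-33.5,-20,0])

```text
clock: 18.15
tcp_pos: [0.6532, -0.0356, 0.2166]
orientation: [-0.006, 3.141, -0.003]
contact_force: [-0.6, -0.3, -0.4]
grip_width: 0.043
gripper_force: 0.0
```

Run:
```python
from h import *; import pickle
o=r.get_obs(); print(o["clock"],o["tcp_pos"].round(4),r.tips_ahead,R.from_rotvec(o["orientation"]).as_matrix().round(3)[:,0])
p=r.camera_params("wrist"); im=r.grab_frame("wrist"); pickle.dump(p,open("w3.pkl","wb")); 
k=r.grab_frame("side"); cv2.imwrite("pics/side4.png",k)
im=np.clip(im*1.3,0,255).astype(np.uint8); cv2.imwrite("pics/w3.png",im)
u,v=proj("side",[.487,.303,.007]); u=int(u);v=int(v); q=cv2.resize(k[v-30:v+30,u-80:u+60],None,fx=2,fy=2)
im[480-120:,:280]=q; cv2.imwrite("pics/w3v.png",im); print(u,v)
```

```text
18.15 [ 0.6532 -0.0356  0.2166] 0.014 [-1.    -0.004 -0.   ]
311 389
```

View pics/w3v.png

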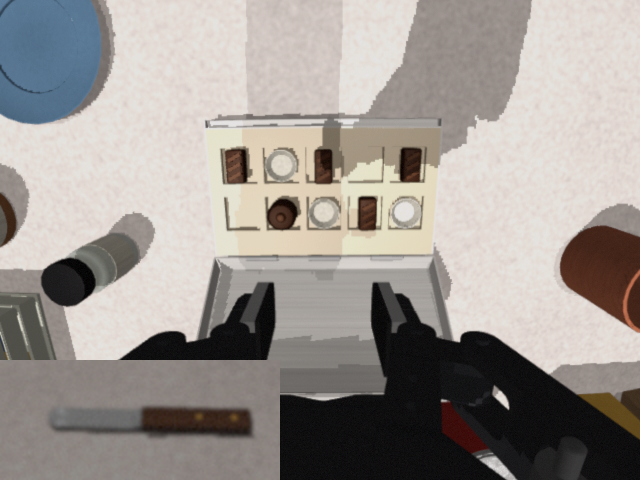

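The wrist view shows the tray. The only round dark chocolate, with its knob, is the praline at (283,214), in the back row, second column. The four oblong bars are at (235,166), (323,166), (411,164) and (367,213). Pale round discs at (281,165), (324,212) and (405,212) are look-alikes. The inset shows the knife lying flat. I'll refine numerically, including the height of the disc next to the praline.

Run:
```python
from h import *; import pickle
p=pickle.load(open("w3.pkl","rb")); im=(cv2.imread("pics/w3.png")/1.3).astype(np.uint8); g=cv2.cvtColor(im,6)
m=(g[195:235,260:306]<75).astype(np.uint8); n,l,s,c=cv2.connectedComponentsWithStats(m); k=1+np.argmax(s[1:,4]); print("praline px",c[k]+[260,195],s[k]); cu,cv_=c[k]+[260,195]
# silhouette centre
x=s[k][0]+s[k][2]/2+260; y=s[k][1]+s[k][3]/2+195
for z in(.03,.039): print(z,at("wrist",cu,cv_,z,p),at("wrist",x,y,z,p))
print("knob",at("wrist",283,215,.046,p))
# tray frame: corners of rim at z=.028
for q in((206,122),(441,121),(434,256),(217,257)): print("rim",at("wrist",*q,.028,p).round(4))
hsv=cv2.cvtColor(im,cv2.COLOR_BGR2HSV)
S=cv2.imread("pics/side4.png"); hs=cv2.cvtColor(S,cv2.COLOR_BGR2HSV)
def blobs(h,lo,hi,box):
    x0,y0,x1,y1=box; h=h[y0:y1,x0:x1]; m=((h[...,1]<lo)&(h[...,2]>hi)).astype(np.uint8); n,l,s,c=cv2.connectedComponentsWithStats(m)
    return [(np.round(c[i]+[x0,y0],1),s[i]) for i in range(1,n) if 40<s[i][4]<1500]
print("wrist"); [print(b) for b in blobs(hsv,20,110,(215,135,432,245))]
a=proj("side",[.685,-.135,.028]); b=proj("side",[.57,.065,.028]); box=[int(v) for v in(min(a[0],b[0])-8,a[1]-2,max(a[0],b[0]),b[1]+2)]; print(box)
for lo in (15,25): print("side",lo); [print(b) for b in blobs(hs,lo,80,box)]
T=np.array([.626,-.034])
for z in(.021,.028,.035): print(z,[proj("side",[*(T+q),z]).round(1) for q in([.022,0],[-.022,-.038],[.022,.076])],[proj("wrist",[*(T+q),z],p).round(1) for q in([.022,0],[-.022,-.038],[.022,.076])])
```

```text
praline px [282.23647799 214.09433962] [  7   3  32  32 795]
0.03 [ 0.6518567  -0.07385895  0.03      ] [ 0.65176519 -0.0731508   0.03      ]
0.039 [ 0.64989336 -0.07277236  0.039     ] [ 0.64980447 -0.07208445  0.039     ]
knob [ 0.64917479 -0.07127872  0.046     ]
rim [ 0.5699 -0.1391  0.028 ]
rim [0.5682 0.0665 0.028 ]
rim [0.6928 0.0711 0.028 ]
rim [ 0.6949 -0.1386  0.028 ]
wrist
(array([403.7, 211.2]), array([179,  66,  21,  21, 325], dtype=int32))
[221, 200, 274, 275]
side 15
(array([222.2, 209.4]), array([ 0,  0,  5, 25, 59], dtype=int32))
side 25
(array([222.6, 210.2]), array([ 0,  0,  7, 30, 85], dtype=int32))
(array([235.4, 262.9]), array([ 9, 59, 11,  8, 56], dtype=int32))
0.021 [array([241.1, 238.2]), array([263.5, 225.9]), array([236.6, 265.6])] [array([325.4, 208.2]), array([284.1, 160.7]), array([405.7, 208.7])]
0.028 [array([240.8, 235.9]), array([263.3, 223.6]), array([236.3, 263.4])] [array([325.5, 209.7]), array([283.2, 161.2]), array([407.4, 210.2])]
0.035 [array([240.5, 233.6]), array([263.1, 221.3]), array([236. , 261.1])] [array([325.5, 211.3]), array([282.3, 161.7]), array([409.2, 211.8])]
```

Call:
move_arm(rows=[0.2,-2,1,0,0.4,-3.7,3,0,0.4,-3.7,7,0,0.4,-3.7,10,0,0.4,-3.7,12,0,0.4,-3.7,13,0,0.4,-3.7,13,0,0.4,-3.7,13,0], fingers=0.43, newtons=22)

```text
clock: 19.25
tcp_pos: [0.6499, -0.0682, 0.0879]
orientation: [-0.016, 3.14, -0.0]
contact_force: [0.3, 0.1, 1.3]
grip_width: 0.0365
gripper_force: 0.0
```

Call:
move_arm(rows=[0.1,-0.4,0.5,0,0.1,-0.4,1.5,0,0.1,-0.4,2.5,0,0.1,-0.4,3.2,0,0.1,-0.4,3.7,0,0.1,-0.4,4,0,0.1,-0.4,4.2,0,0.1,-0.4,4.2,0])

```text
clock: 20.25
tcp_pos: [0.6482, -0.0721, 0.0448]
orientation: [-0.016, 3.141, 0.0]
contact_force: [-0.1, -0.5, 0.3]
grip_width: 0.0365
gripper_force: 0.0
```

Call:
move_arm(rows=[0,0,0,0,0,0,0,0,0,0,0,0,0,0,0,0], fingers=0.2)

```text
clock: 20.75
tcp_pos: [0.6484, -0.0722, 0.0451]
orientation: [-0.016, 3.141, 0.0]
contact_force: [-1.2, 0.5, 3.3]
grip_width: 0.0255
gripper_force: 21.9
```

Call:
move_arm(rows=[0,0,-0.3,0,0,0,-1,0,0,0,-2.5,0,0,0,-5,0,0,0,-8,0,0,0,-8,0])

```text
clock: 21.5
tcp_pos: [0.6503, -0.0725, 0.1285]
orientation: [-0.015, 3.136, -0.0]
contact_force: [0.4, -0.7, -0.7]
grip_width: 0.0257
gripper_force: 21.7
```

Run:
```python
from h import *
o=r.get_obs(); print(o["clock"],o["tcp_pos"].round(4),o["grip_width"],o["gripper_force"])
# still in pocket? compare darkness at the pocket in wrist frame; look for it between the pads
p=r.camera_params("wrist"); im=r.grab_frame("wrist"); cv2.imwrite("pics/w4.png",im)
hsv=cv2.cvtColor(im,cv2.COLOR_BGR2HSV)
for n,P in (("pocket",[.648,-.0725,.021]),("between pads",o["tcp_pos"]-[0,0,.014])):
    u,v=proj("wrist",P,p).astype(int); print(n,u,v,im[v-6:v+7,u-6:u+7].reshape(-1,3).mean(0).round(), hsv[v-6:v+7,u-6:u+7].reshape(-1,3).mean(0).round())
# saucer: blue blob in scene & side
for c in("scene","side"):
    f=r.grab_frame(c); cv2.imwrite(f"pics/{c}5.png",f); h=cv2.cvtColor(f,cv2.COLOR_BGR2HSV); x,y=(271,192) if c=="scene" else (319,162)
    m=cv2.inRange(h,(95,90,30),(125,255,255)); n,l,s,ce=cv2.connectedComponentsWithStats(m); i=l[y,x]; pts=np.argwhere(l==i)[:,::-1].astype(np.float32)
    hull=cv2.convexHull(pts); e=cv2.fitEllipse(hull); print(c,i,s[i],e,at(c,*e[0],.016).round(4),at(c,*e[0],.012).round(4))
```

```text
21.5 [ 0.6503 -0.0725  0.1285] 0.025695797306153227 21.659567523747683
pocket 323 236 [153. 172. 185.] [ 18.  44. 185.]
between pads 323 299 [ 7. 11. 23.] [  8. 177.  23.]Traceback (most recent call last):
  File "<stdin>", line 12, in <module>
cv2.error: OpenCV(4.12.0) /io/opencv/modules/imgproc/src/shapedescr.cpp:361: error: (-201:Incorrect size of input array) There should be at least 5 points to fit the ellipse in function 'fitEllipseNoDirect'
```

Run:
```python
from h import *
for c,(x,y) in(("scene",(258,180)),("side",(304,152))):
    f=cv2.imread(f"pics/{c}0.png"); b=f[...,0].astype(int)-f[...,2]; x,y=(271,192) if c=="scene" else (319,162)
    m=(b>20).astype(np.uint8); m[:,:x-60]=0; m[:,x+60:]=0; n,l,s,ce=cv2.connectedComponentsWithStats(m); i=1+np.argmax(s[1:,4]); hull=cv2.convexHull(np.argwhere(l==i)[:,::-1].astype(np.float32)); e=cv2.fitEllipse(hull); print(c,s[i],np.round(e[0],1),np.round(e[1],1))
    # world fit: rim circle projected, optimise centre
    from scipy.optimize import least_squares
    t=np.linspace(0,2*np.pi,72)
    def mask_c(q,z=.016):
        P=[proj(c,[q[0]+.075*np.cos(a),q[1]+.075*np.sin(a),z]) for a in t]; return cv2.fitEllipse(np.array(P,np.float32))
    sol=least_squares(lambda q:np.array(mask_c(q)[0])-e[0],[.49,-.309],diff_step=1e-3); print(sol.x.round(4),np.round(mask_c(sol.x)[1],1))
o=r.get_obs(); print(o["tcp_pos"],delta([.490,-.309,.08]))
```

```text
scene [ 244  173   54   37 1542] [270.2 190.8] [36.3 53.7]
[ 0.4934 -0.3076] [37.1 54.6]
side [ 289  142   59   37 1712] [317.9 160. ] [37.2 58.4]
[ 0.4919 -0.3095] [38.9 61.1]
[ 0.64823141 -0.07205355  0.12543493] [ 16.0653121  -23.53443327   4.52631327]
```

Call:
move_arm(rows=[1,-1.5,-1,0,3,-4.5,-1,0,5.5,-8.2,-1,0,8,-12,-1,0,10.5,-15.7,0,0,13,-19.4,1,0,15,-22.3,2.5,0,15.8,-23.5,4,0,15.8,-23.5,4.5,0,15.8,-23.5,4.5,0])

```text
clock: 22.85
tcp_pos: [0.4934, -0.307, 0.0794]
orientation: [0.019, -3.141, -0.002]
contact_force: [-0.4, 0.2, 0.1]
grip_width: 0.0252
gripper_force: 21.7
```

Run:
```python
from h import *
o=r.get_obs(); print(o["clock"],o["tcp_pos"].round(4),o["grip_width"],o["gripper_force"],delta([.4925,-.3085,.0285]))
p=r.camera_params("wrist"); im=r.grab_frame("wrist"); cv2.imwrite("pics/w5.png",im)
b=(im[...,0].astype(int)-im[...,2]>20).astype(np.uint8); ys,xs=np.nonzero(b); print("blue bbox",xs.min(),xs.max(),ys.min(),ys.max())
# fit rim circle (radius .075,z .016) to upper outline of saucer
from scipy.optimize import least_squares
pts=[]
for x in range(xs.min()+5,xs.max()-5,6):
    y=np.nonzero(b[:,x])[0]
    if len(y) and y[0]>2: pts.append(at("wrist",x,y[0],.016,p)[:2])
pts=np.array(pts); s=least_squares(lambda q:np.hypot(*(pts-q[:2]).T)-q[2],[.49,-.31,.075],loss="soft_l1",f_scale=.001); print(len(pts),s.x.round(4),np.abs(s.fun).max().round(4))
```

```text
22.85 [ 0.4934 -0.307   0.0794] 0.02522236189293885 21.67682457715273 [ 0.09006653 -0.15746016  5.08548842]
blue bbox 195 447 127 368
41 [ 0.4923 -0.3088  0.0737] 0.0005
```

Call:
move_arm(rows=[0.1,-0.1,1,0,0.1,-0.1,2.2,0,0.1,-0.1,3.2,0,0.1,-0.1,4,0,0.1,-0.1,4.4,0,0.1,-0.1,4.7,0,0.1,-0.1,4.7,0,0.1,-0.1,4.7,0])

```text
clock: 23.9
tcp_pos: [0.4917, -0.3098, 0.0331]
orientation: [-0.016, 3.141, -0.0]
contact_force: [0.7, -0.3, 0.2]
grip_width: 0.0254
gripper_force: 21.7
```

Call:
move_arm(rows=[0,0,0.1,0,0,0,0.2,0,0,0,0.3,0,0,0,0.3,0])

```text
clock: 24.4
tcp_pos: [0.4914, -0.3096, 0.0297]
orientation: [0.016, -3.141, -0.0]
contact_force: [1.1, -0.0, -0.1]
grip_width: 0.0254
gripper_force: 21.7
```

Call:
move_arm(rows=[0,0,0.05,0,0,0,0.1,0,0,0,0.1,0])

```text
clock: 24.78
tcp_pos: [0.4915, -0.3097, 0.0287]
orientation: [0.016, -3.141, -0.0]
contact_force: [0.4, -0.5, 0.0]
grip_width: 0.0257
gripper_force: 21.7
```

Call:
move_arm(rows=[0,0,0.04,0,0,0,0.08,0,0,0,0.08,0])

```text
clock: 25.15
tcp_pos: [0.4916, -0.3097, 0.0281]
orientation: [-0.016, 3.141, 0.0]
contact_force: [-0.3, 1.1, 1.4]
grip_width: 0.0253
gripper_force: 21.9
```

Call:
move_arm(rows=[0,0,0.03,0,0,0,0.06,0,0,0,0.06,0])

```text
clock: 25.52
tcp_pos: [0.4916, -0.3097, 0.028]
orientation: [-0.016, 3.141, 0.0]
contact_force: [-1.8, 0.8, 7.7]
grip_width: 0.0254
gripper_force: 22.4
```

Touchdown confirmed (7.7 N). I'll ease off and release.

Call:
move_arm(rows=[0,0,-0.05,0,0,0,-0.05,0])

```text
clock: 25.78
tcp_pos: [0.4915, -0.3097, 0.0281]
orientation: [-0.016, 3.141, 0.0]
contact_force: [-1.6, 0.3, 5.4]
grip_width: 0.0254
gripper_force: 22.1
```

Call:
move_arm(rows=[0,0,0,0,0,0,0,0,0,0,0,0,0,0,0,0], fingers=0.48)

```text
clock: 26.28
tcp_pos: [0.4915, -0.3096, 0.0278]
orientation: [0.016, -3.141, -0.0]
contact_force: [0.5, -0.2, 0.5]
grip_width: 0.0412
gripper_force: 0.0
```

Call:
move_arm(rows=[0,0,-0.5,0,0,0,-2,0,0,0,-4,0,0,0,-8,0,3,0,-13,0,3,0,-15,0,3,0,-15,0])

```text
clock: 27.15
tcp_pos: [0.4625, -0.3108, 0.1807]
orientation: [-0.015, 3.137, -0.003]
contact_force: [-0.6, 0.5, 1.0]
grip_width: 0.0411
gripper_force: 0.0
```

Run:
```python
from h import *
o=r.get_obs(); print(o["clock"],o["tcp_pos"].round(4),o["contact_force"].round(1),o["grip_width"])
for c in("scene","side","wrist"):
    p=r.camera_params(c); im=r.grab_frame(c); cv2.imwrite(f"pics/{c}9.png",im); f=im.astype(int)
    u,v=proj(c,[.4925,-.309,.018],p).astype(int); w=22 if c!="wrist" else 35
    q=f[v-w:v+w,u-w:u+w]; m=((q[...,2]>q[...,0]+5)&(q.sum(2)<200)).astype(np.uint8); n,l,s,ce=cv2.connectedComponentsWithStats(m)
    if n>1:
        i=1+np.argmax(s[1:,4]); C=ce[i]+[u-w,v-w]; print(c,"praline",s[i],at(c,*C,.016,p).round(4))
    b=(f[...,0]-f[...,2]>20)
    if c!="wrist":
        x,y=(271,192) if c=="scene" else (319,162); mm=np.zeros_like(b,np.uint8); mm[y-30:y+30,x-45:x+45]=b[y-30:y+30,x-45:x+45]; n,l,s,ce=cv2.connectedComponentsWithStats(mm); print("saucer bbox",s[1+np.argmax(s[1:,4])])
        f0=cv2.imread(f"pics/{c}0.png").astype(int)
        for nme,P in(("mug",[.703,.258,.045]),("jar",[.698,-.246,.045])):
            a,d=proj(c,P).astype(int); print(nme,np.abs(f-f0)[d-25:d+25,a-20:a+20].mean().round(1))
    if c=="wrist": print("vis", proj(c,[.4925,-.309,.03],p))
```

```text
27.15 [ 0.4625 -0.3108  0.1807] [-0.6  0.5  1. ] 0.04105099160034622
scene praline [17 19  9  7 42] [ 0.4935 -0.316   0.016 ]
saucer bbox [ 244  173   54   37 1393]
mug 4.1
jar 8.1
side praline [18 18  8 11 43] [ 0.4944 -0.3163  0.016 ]
saucer bbox [ 289  142   58   37 1524]
mug 5.2
jar 5.6
wrist praline [ 21  21  28  33 742] [ 0.4943 -0.3099  0.016 ]
vis [323.631145   261.63001057]
```

```bash
python3 -c "
from bench import r
print(r.hand_in())"
```

```text
the job is handed in; nothing more can be done
None
```

I handed the job in after about 27 s on the robot's clock; I don't have the verdict. The lid is levered open and back against its stop, and the knife lies flat on the worktop. The praline is upright within about 2 mm of the saucer's middle. I felt no contact with the other chocolates, the mug or the spice jar, but didn't look at them again at the end.

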